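# Pack the charged LED candles into their tin

### The job

The ivory LED candles have finished charging: lift the lid off the tin and lay it right way up on the counter beside it, pull every ivory candle up out of its spring clip on the charging rail and put it inside the tin, then fit the lid fully home on the tin again. Leave the pink candle in its clip, and do not disturb the flower jar, the smart display or the mug.

Things in the scene. Friction and masses are not known exactly. Their poses are not given: they have to be found in the camera images.
- ivory1: a battery LED candle of ivory wax-look plastic: a cylinder 38 mm across, 56 mm tall in all: black foot 38 mm across from 0 to 4 mm, narrowing to a 28 mm black waist at 14 to 20 mm, ivory body 38 mm across from 20 to 46 mm, then a small amber flame tip 11 mm across up to 56 mm. About 60 g. Origin: centre of its underside; z runs up its axis. To be packed; may be absent in a given run.
- ivory2: a battery LED candle of ivory wax-look plastic: a cylinder 38 mm across, 56 mm tall in all: black foot 38 mm across from 0 to 4 mm, narrowing to a 28 mm black waist at 14 to 20 mm, ivory body 38 mm across from 20 to 46 mm, then a small amber flame tip 11 mm across up to 56 mm. About 60 g. Origin: centre of its underside; z runs up its axis. To be packed; may be absent in a given run.
- ivory3: a battery LED candle of ivory wax-look plastic: a cylinder 38 mm across, 56 mm tall in all: black foot 38 mm across from 0 to 4 mm, narrowing to a 28 mm black waist at 14 to 20 mm, ivory body 38 mm across from 20 to 46 mm, then a small amber flame tip 11 mm across up to 56 mm. About 60 g. Origin: centre of its underside; z runs up its axis. To be packed; may be absent in a given run.
- ivory4: a battery LED candle of ivory wax-look plastic: a cylinder 38 mm across, 56 mm tall in all: black foot 38 mm across from 0 to 4 mm, narrowing to a 28 mm black waist at 14 to 20 mm, ivory body 38 mm across from 20 to 46 mm, then a small amber flame tip 11 mm across up to 56 mm. About 60 g. Origin: centre of its underside; z runs up its axis. To be packed; may be absent in a given run.
- pink: a battery LED candle of pink wax-look plastic: a cylinder 38 mm across, 56 mm tall in all: black foot 38 mm across from 0 to 4 mm, narrowing to a 28 mm black waist at 14 to 20 mm, pink body 38 mm across from 20 to 46 mm, then a small amber flame tip 11 mm across up to 56 mm. About 60 g. Origin: centre of its underside; z runs up its axis. It stays in its clip on the charger.
- charger: the candles' charging rail, fixed: a white bar 60 mm deep (its x), 330 mm long (its y), 22 mm high. Candles stand on top of it, in five stations at y = -120, -60, 0, 60, 120 mm; which candle is in which varies, some are empty. A 6 mm high ledge runs along each long side of the bar's top, 22 to 25 mm from the middle. Origin: centre of its underside.
- clips (a point): middle of the bar's top. Grey spring blocks (30 mm in x, 14 mm in y, 22 mm above the bar) stand 23 to 37 mm either way along y from each station; from them two sprung steel noses hold the candle's waist on its +y and -y sides. A straight upward pull of about 8 N (6 to 12) frees a candle after about 10 mm. Its +x and -x sides are free for the fingers above the ledge.
- tin: blue-grey open storage tin, loose on the counter, 168 mm (its x) by 128 mm (its y) outside, 66 mm high, walls and floor 4 mm thick, 0.8 kg. Inside 160 by 120 mm. Origin: centre of its underside, z up.
- lid: cream loose lid of the tin, 181 mm (its x) by 141 mm (its y), 18 mm high: a 4 mm top plate with a 3 mm skirt reaching 14 mm down outside the tin's walls, 3.5 mm play each side. Black bar handle on top. 0.22 kg. Origin: centre of the skirt's lower edge, z up. Seated on the tin its origin stands 52 mm above the tin's origin; either way round fits.
- lid_handle (a point): centre of the lid's black handle bar, 80 mm long (lid's x), 12 mm wide (lid's y) and 12 mm high, 42 mm above the lid's origin; under it 18 mm of free space down to the plate between two 10 mm square posts at x = +-31 mm.
- vase: bystander: white ceramic jar of pink blossom, 80 mm across, 100 mm tall, blossom to 200 mm. Origin: centre of its underside.
- display: bystander: white smart display with a dark screen, 180 mm wide (its y), 130 mm tall, 60 mm deep. Origin: centre of its underside.
- mug: bystander: blue mug, 80 mm across, 92 mm tall. Origin: centre of its underside.
Things that resemble listed ones, but are neither listed nor needed, are in the scene too. Leave any blue, green or yellow look-alike of the ivory1 alone.

How it is judged:
By the outcome, as a careful person would: the job done as asked, in the order asked, and still so for the second after the job is handed in, with the robot touching nothing.
Of ivory1, ivory2, ivory3, ivory4 only 2 to 4 are there at a start; the rules pass over those that are not, and their reading is None.
At some moment in a run one of tin, lid may be knocked a few centimetres aside while the robot is not near it.
Once in a run the grip may slacken for a moment while it holds something.
It also fails if it takes over 210 s, if anything falls off the work surface, if the arm or the gripper's body presses on something with over 40 N, if the wrist force passes 120 N, or if a joint passes its speed limit or range.

### The arm

A 6-joint arm with a two-finger parallel gripper is mounted at the origin on the work surface. World frame = base frame: x ahead of the robot, y to its left, z up, the work surface at z = 0. Lengths are in m, angles in rad, forces in N, time in s.
With the tool pointing down it reaches from about 0.3 to 0.775 m from the base axis. Payload 14.6 kg.
Tool frame: the origin (TCP) lies midway between the tips of the shut fingers; the grasp point (between the pads) lies 19 mm behind it (tcp_to_grasp is the distance from the TCP to the grasp point, in m); z points along the fingers, y is the line along which they close (so a half turn about z gives the same grasp; the last joint's range is limited). The gripper opens to 94 mm and grips with 3 to 60 N. Pads are 16 mm wide; open, the fingers measure 119 mm over their backs; the gripper's body (75 mm by 177 mm) begins 78 mm behind the grasp point.
Start: joints at [1.044, 0.3, 1.521, -0, 1.321, -0.067], TCP at [0.244, 0.493, 0.205] pointing down, gripper open.
Joint ranges: [-3.03, 3.03], [-0.79, 2.21], [0.23, 2.52], [-1.04, 4.18], [0, 3.07], [-2.55, 2.55]. Speed limits (rad/s): [2.22, 2.22, 2.57, 3.14, 3.14, 3.14].

### API

Orientations are given as [roll, pitch, yaw] about the fixed x, y, z axes, in that order (R = Rz(yaw) Ry(pitch) Rx(roll)).
In Python, from station import * gives the robot as it stands.
- The arm moves only by the tool send_rows, never from a script. Its argument "motion" is a list of rows, each a list of 3 entries, a list of its own where there are three numbers: the shift along the tool's x, y, z in units of 0.03 m (1.0 is 0.03 m), then the turn, a rotation vector about the tool's x, y, z in units of 0.12 rad (1.0 is 0.12 rad), then the opening, from -1 (shut) to 1 (fully open). In form: [[[x, y, z], [rx, ry, rz], grip], ...]. A call has 1 to 12 rows; each row shifts and turns the commanded pose from where the row before left it, along the tool's axes as they then stand; what a row does not reach is not made up. A row lasts 1/10 s, in which the tool goes at most 50 mm and 8.59 degrees, less where a joint would pass 70% of its speed; a pose out of reach is approached as far as the arm can. A call with a number of a shift or a turn outside -1 to 1 is refused whole. A call with a gripper value outside its range is refused whole. The fingers move at their own pace and stop on an object; "squeeze" is the grip in N (left out, the last holds). Time passes only in rows, so rows that do not move let the fingers close. It gives the time, the measured TCP pose, the force, the opening and the grip force at its end, in the units of the state.
- get_obs(): the state, without advancing time (a new reading comes with each control period).
- camera(name): name is "side" or "top"; returns a dict with "pixels" (400x640x3 uint8, red, green, blue), "depth" (400x640 float32, m along the optical axis (not along the pixel's ray), 0 where there is no reading), "fx", "fy", "cx", "cy" (pixels), "rvec" (rotation vector, rad) and "tvec" (3), from world to camera coordinates, as OpenCV has them. Camera axes: x right, y down, z forward; pixel columns grow to the right and rows downward; lengths in m; the calibration is good to about 2 mm. A picture is of the moment at which its call begins.
- hand_in(): hands the job in; it is judged then, once.
The state is a dict: "time_s": time; "qpos": joint angles; "joint_vel": joint speeds; "tau": joint torques, N m; "ee_pos": TCP position; "eef_rot": TCP orientation; "force": force on the tool from outside, world axes, zero at the start; "moment": the same for the moment, N m; "grip_width": finger opening in m; "grip_force": force on a finger pad.
Only numpy, scipy, OpenCV 4.12 (cv2) and the standard library are available. Lean on these libraries where they do the work, as an engineer would, in place of code of your own. Each camera call takes 0.05 s, during which the arm holds its last target. There are 200 camera calls.

## Working session

There is one attempt and no reset: what is moved stays moved. The work goes in short steps, Python scripts to look and compute and a tool call to move; the robot and the scene stay as the last step left them, time stands still between calls to the robot, and variables do not carry over. Pictures are saved under pics/ and viewed, at most 14 in all, crops included, and the job is handed in when it is done.

Besides the shell and the picture viewer there is one more tool, called after "Call:" as name(argument=value, ...) on one line, values as JSON. send_rows: Moves the arm, as the interface text tells. Its arguments: {"type":"object","properties":{"motion":{"type":"array"},"squeeze":{"type":"number"}},"required":["motion"]}

```bash
mkdir -p pics
cat > h.py <<'E'
from station import *
import numpy as np, cv2
def snap(n,f):
    c=camera(n); cv2.imwrite(f'pics/{f}.png',cv2.cvtColor(c['pixels'],cv2.COLOR_RGB2BGR)); np.save(f'pics/{f}.npy',c,allow_pickle=True); return c
def load(f): return np.load(f'pics/{f}.npy',allow_pickle=True).item()
def world(c):
    R=cv2.Rodrigues(np.array(c['rvec'],float))[0]; t=np.array(c['tvec'],float).ravel()
    v,u=np.mgrid[:400,:640]; d=c['depth']
    P=np.stack([(u-c['cx'])*d/c['fx'],(v-c['cy'])*d/c['fy'],d],-1)
    W=(P-t)@R; W[d==0]=np.nan; return W
E
python3 - <<'E'
from h import *
for n in('top','side'):
    c=snap(n,n+'0'); R=cv2.Rodrigues(np.array(c['rvec'],float))[0]; print(n,c['fx'],-R.T@np.ravel(c['tvec']))
o=get_obs(); print(o)
E
```

```text
top 365.708179425077 [0.47144298 0.13926265 1.17160127]
side 383.09830464899187 [0.47445325 0.82863929 0.81878217]
{'time_s': 0.1, 'qpos': array([ 1.04438974e+00,  3.00436628e-01,  1.52152432e+00, -4.64901713e-06,
        1.32068330e+00, -6.65626295e-02]), 'joint_vel': array([ 4.00783823e-04,  6.99167292e-05, -8.29501502e-04,  1.07987098e-03,
        7.37616656e-04, -1.69581187e-03]), 'tau': array([ 1.55575359e-03, -5.32641399e+01, -3.53286195e+01,  7.09296344e-02,
        2.35026958e-02, -3.26319264e-05]), 'ee_pos': array([0.24396187, 0.49267121, 0.20492925]), 'eef_rot': array([-3.14054310e+00, -6.54514366e-05,  2.68174981e+00]), 'force': array([ 0.23005771, -0.48253313, -0.22208783]), 'moment': array([ 0.00687883,  0.03818212, -0.05555949]), 'grip_force': 0.0, 'grip_width': 0.09398875440153759}
```

View pics/top0.png

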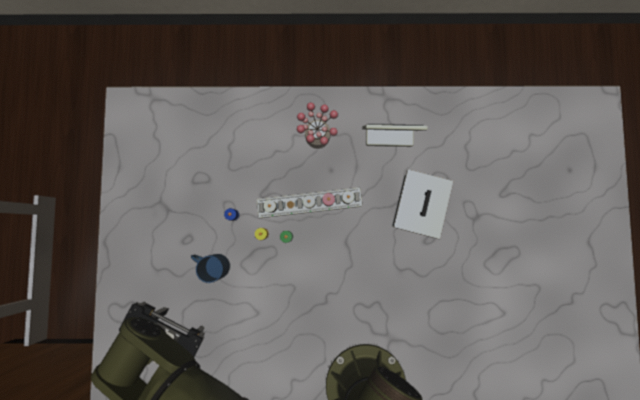

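View pics/side0.png

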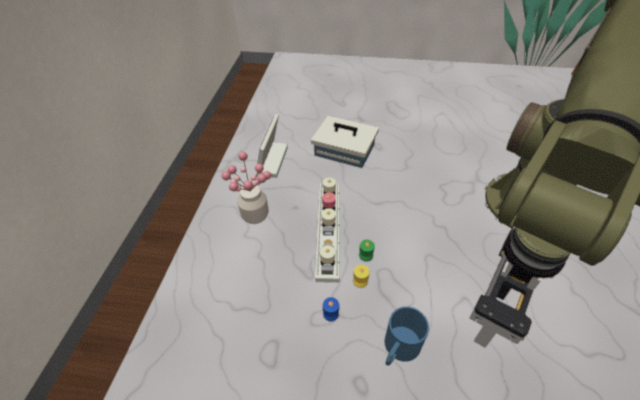

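Top view: the rail spans (258,207) to (361,197), with the tin and lid at (423,203), vase (318,130), display (395,133) and mug (212,267). Look-alikes are blue (231,214), yellow (261,234) and green (287,237). I'll enlarge the rail next, since the item at (291,205) is unclear.

Run:
```python
from h import *
a=cv2.imread('pics/top0.png')[180:250,220:370]; b=cv2.imread('pics/side0.png')[170:290,300:390]
a=cv2.resize(a,None,fx=4.5,fy=4.5,interpolation=cv2.INTER_CUBIC)
b=cv2.resize(b,None,fx=4.5,fy=4.5,interpolation=cv2.INTER_CUBIC)
cv2.imwrite('pics/cropa.png',a);cv2.imwrite('pics/cropb.png',b)
W=world(load('top0')); np.set_printoptions(precision=4,suppress=True)
for n,(u,v) in dict(s1=(269,206),s2=(291,205),s3=(309,202),s4=(329,199),s5=(348,198),lidc=(425,203),vase=(318,141),mug=(212,267),disp=(390,137),plate=(410,190)).items(): print(n,W[v,u])
# lid plate
m=(abs(W[...,2]-.070)<.008)&(np.arange(640)[None]>380)&(np.arange(640)[None]<470)&(np.arange(400)[:,None]>160)&(np.arange(400)[:,None]<245)
p=W[m]; print('lid',len(p),np.median(p[:,2]),cv2.minAreaRect(p[:,:2].astype(np.float32)*1000))
m=(W[...,2]>.085)&(W[...,2]<.105)&(np.arange(640)[None]>400)&(np.arange(640)[None]<450)&(np.arange(400)[:,None]>180)&(np.arange(400)[:,None]<225)
p=W[m]; print('handle',len(p),p.mean(0),cv2.minAreaRect(p[:,:2].astype(np.float32)*1000))
# rail: all points z .015-.035
u0=np.arange(640)[None];v0=np.arange(400)[:,None]
m=(W[...,2]>.014)&(W[...,2]<.09)&(u0>250)&(u0<368)&(v0>184)&(v0<220)
p=W[m]; print('rail',len(p),cv2.minAreaRect(p[:,:2].astype(np.float32)*1000))
```

```text
s1 [0.5456 0.2916 0.0771]
s2 [0.5525 0.2299 0.0215]
s3 [0.5581 0.1717 0.0712]
s4 [0.5668 0.1114 0.0748]
s5 [0.57   0.0541 0.0733]
lidc [ 0.5529 -0.1701  0.0984]
vase [0.7432 0.1445 0.08  ]
mug [0.358  0.4783 0.0084]
disp [ 0.7707 -0.0858  0.0211]
plate [ 0.5947 -0.1345  0.0678]
lid 2677 0.0695212572703715 ((552.9044799804688, -174.29603576660156), (142.78041076660156, 181.18348693847656), 75.46136474609375)
handle 131 [ 0.5526 -0.173   0.0982] ((552.204833984375, -173.81480407714844), (12.764273643493652, 78.9735107421875), 75.2581787109375)
rail 1969 ((560.8369140625, 172.63360595703125), (60.13996505737305, 329.6330871582031), 6.484129428863525)
```

View pics/cropa.png

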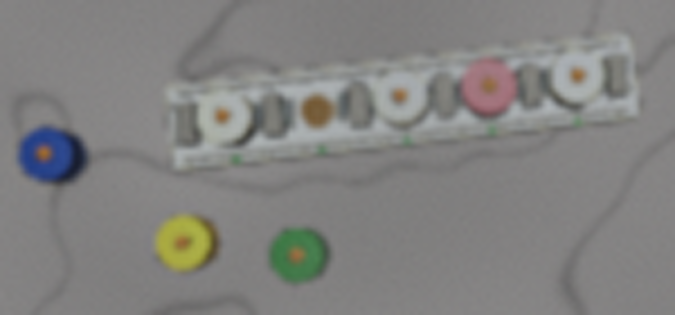

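View pics/cropb.png

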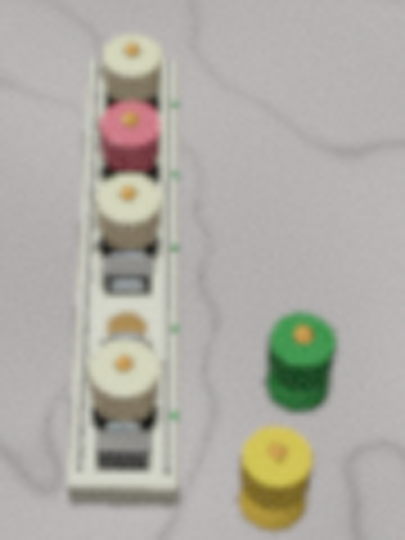

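Three ivory candles are in clips: (269,206), (309,202) and (348,198) in the top view. Each has an ivory-white body, and its depth puts the top at about 0.075 m on the rail. Pink is at (329,199). Station 2 at (291,205) is empty, showing only the contact disc at z = 0.0215. Blue, yellow and green stand on the counter off the rail and stay there.

The lid plate measures 181×143 mm at z = 0.070, and the rail 60×330 mm, both matching the sizes given.

```bash
cat > plan.py <<'E'
import sys; from h import *
from scipy.spatial.transform import Rotation as Ro
# usage: plan.py x y z yawdeg  -> turn first (units), then shift in the turned tool frame (units)
def plan(x,y,z,yaw):
    o=get_obs(); p=np.array(o['ee_pos']); R=Ro.from_euler('xyz',o['eef_rot'])
    T=Ro.from_euler('xyz',[np.pi,0,np.radians(yaw)])
    print('turn',np.round((R.inv()*T).as_rotvec()/.12,2),'then shift',np.round(T.inv().apply(np.array([x,y,z])-p)/.03,2),'t',round(o['time_s'],1))
if __name__=='__main__': plan(*map(float,sys.argv[1:5]))
E
python3 plan.py .5526 -.174 .17 165.4
```

```text
turn [-0.01 -0.   -1.71] then shift [-15.56 -18.91   1.16] t 0.1
```

Call:
send_rows(motion=[[[0, 0, 0], [0, 0, -0.86], 1], [[0, 0, 0], [0, 0, -0.85], 1], [[-0.78, -0.95, 0], [0, 0, 0], 1], [[-0.78, -0.95, 0], [0, 0, 0], 1], [[-0.78, -0.95, 0], [0, 0, 0], 1], [[-0.78, -0.95, 0], [0, 0, 0], 1], [[-0.78, -0.95, 0], [0, 0, 0], 1], [[-0.78, -0.95, 0], [0, 0, 0], 1], [[-0.78, -0.95, 0], [0, 0, 0], 1], [[-0.78, -0.95, 0], [0, 0, 0], 1], [[-0.78, -0.95, 0], [0, 0, 0], 1], [[-0.78, -0.95, 0], [0, 0, 0], 1]], squeeze=30)

```text
time_s: 1.3
ee_pos: [0.399, 0.1566, 0.2054]
eef_rot: [-3.141, -0.0, 2.887]
force: [0.4, 0.1, -0.1]
grip_width: 0.0936
grip_force: 0.0
```

Call:
send_rows(motion=[[[-0.78, -0.95, 0], [0, 0, 0], 1], [[-0.78, -0.95, 0], [0, 0, 0], 1], [[-0.78, -0.95, 0], [0, 0, 0], 1], [[-0.78, -0.95, 0], [0, 0, 0], 1], [[-0.78, -0.95, 0], [0, 0, 0], 1], [[-0.78, -0.95, 0], [0, 0, 0], 1], [[-0.78, -0.95, 0], [0, 0, 0], 1], [[-0.78, -0.95, 0], [0, 0, 0], 1], [[-0.78, -0.95, 0], [0, 0, 0], 1], [[-0.5, -0.5, 0.5], [0, 0, 0], 1], [[0, 0, 0.5], [0, 0, 0], 1], [[0, 0, 0], [0, 0, 0], 1]])

```text
time_s: 2.5
ee_pos: [0.5478, -0.1616, 0.173]
eef_rot: [3.141, -0.004, 2.886]
force: [0.1, 0.1, 0.6]
grip_width: 0.0935
grip_force: 0.0
```

```bash
cat > lid.py <<'E'
import sys; from h import *
f,zlo,zhi,x0,x1,y0,y1=sys.argv[1],*map(float,sys.argv[2:8])
W=world(snap('top',f)); m=(W[...,2]>zlo)&(W[...,2]<zhi)&(W[...,0]>x0)&(W[...,0]<x1)&(W[...,1]>y0)&(W[...,1]<y1)
p=W[m]; print(len(p),p.mean(0).round(4),cv2.minAreaRect(p[:,:2].astype(np.float32)*1000))
E
python3 plan.py .5526 -.174 .076 165.4;python3 lid.py l1 .06 .075 .4 .7 -.32 -.03
```

```text
turn [ 0.   -0.04 -0.01] then shift [-0.26 -0.36  3.23] t 2.5
1358 [ 0.5452 -0.1477  0.0695] ((557.0796508789062, -157.22250366210938), (108.59870147705078, 181.4831085205078), 75.82109069824219)
```

Call:
send_rows(motion=[[[-0.26, -0.36, 0.3], [0, 0, 0], 1], [[0, 0, 0.7], [0, 0, 0], 1], [[0, 0, 0.7], [0, 0, 0], 1], [[0, 0, 0.7], [0, 0, 0], 1], [[0, 0, 0.5], [0, 0, 0], 1], [[0, 0, 0.3], [0, 0, 0], 1], [[0, 0, 0], [0, 0, 0], 1]])

```text
time_s: 3.25
ee_pos: [0.5533, -0.1739, 0.0787]
eef_rot: [3.141, -0.001, 2.887]
force: [-0.5, -0.3, 0.2]
grip_width: 0.094
grip_force: 0.0
```

Call:
send_rows(motion=[[[0, 0, 0], [0, 0, 0], -1], [[0, 0, 0], [0, 0, 0], -1], [[0, 0, 0], [0, 0, 0], -1], [[0, 0, 0], [0, 0, 0], -1], [[0, 0, 0], [0, 0, 0], -1], [[0, 0, 0], [0, 0, 0], -1], [[0, 0, 0], [0, 0, 0], -1], [[0, 0, 0], [0, 0, 0], -1]])

```text
time_s: 4.05
ee_pos: [0.5535, -0.1739, 0.0794]
eef_rot: [-3.142, -0.0, 2.887]
force: [-0.2, -0.0, 0.1]
grip_width: 0.0333
grip_force: 0.0
```

Call:
send_rows(motion=[[[0, 0, 0.1], [0, 0, 0], -1], [[0, 0, 0], [0, 0, 0], -1], [[0, 0, 0], [0, 0, 0], -1], [[0, 0, 0], [0, 0, 0], -1], [[0, 0, 0], [0, 0, 0], -1], [[0, 0, 0], [0, 0, 0], -1]], squeeze=40)

```text
time_s: 4.65
ee_pos: [0.5535, -0.1738, 0.0764]
eef_rot: [3.142, -0.0, 2.887]
force: [-0.3, -0.8, -0.8]
grip_width: 0.0116
grip_force: 40.0
```

Gripped (12 mm). Lift slowly, straight up.

Call:
send_rows(motion=[[[0, 0, -0.2], [0, 0, 0], -1], [[0, 0, -0.3], [0, 0, 0], -1], [[0, 0, -0.4], [0, 0, 0], -1], [[0, 0, -0.4], [0, 0, 0], -1], [[0, 0, -0.4], [0, 0, 0], -1], [[0, 0, -0.4], [0, 0, 0], -1], [[0, 0, 0], [0, 0, 0], -1]])

```text
time_s: 5.35
ee_pos: [0.5543, -0.1741, 0.1416]
eef_rot: [-3.141, 0.003, 2.887]
force: [-0.2, -0.6, -2.7]
grip_width: 0.0117
grip_force: 40.0
```

```bash
python3 plan.py .497 -.387 .13 165.4
```

```text
turn [-0.    0.03  0.  ] then shift [ 0.06 -7.35  0.39] t 5.3
```

Call:
send_rows(motion=[[[0, -0.4, 0], [0, 0, 0], -1], [[0, -0.8, 0], [0, 0, 0], -1], [[0, -0.8, 0], [0, 0, 0], -1], [[0, -0.8, 0], [0, 0, 0], -1], [[0, -0.8, 0], [0, 0, 0], -1], [[0, -0.8, 0], [0, 0, 0], -1], [[0, -0.8, 0], [0, 0, 0], -1], [[0, -0.8, 0], [0, 0, 0], -1], [[0, -0.8, 0], [0, 0, 0], -1], [[0, -0.5, 0], [0, 0, 0], -1], [[0, 0, 0.3], [0, 0, 0], -1], [[0, 0, 0], [0, 0, 0], -1]])

```text
time_s: 6.55
ee_pos: [0.4977, -0.385, 0.1284]
eef_rot: [3.14, -0.003, 2.887]
force: [0.4, 0.9, -2.3]
grip_width: 0.0115
grip_force: 40.0
```

```bash
python3 plan.py .497 -.387 .025 165.4
```

```text
turn [ 0.01 -0.02 -0.  ] then shift [ 0.01 -0.07  3.45] t 6.5
```

Call:
send_rows(motion=[[[0, 0, 0.6], [0, 0, 0], -1], [[0, 0, 0.7], [0, 0, 0], -1], [[0, 0, 0.7], [0, 0, 0], -1], [[0, 0, 0.6], [0, 0, 0], -1], [[0, 0, 0.3], [0, 0, 0], -1], [[0, 0, 0.2], [0, 0, 0], -1], [[0, 0, 0.15], [0, 0, 0], -1], [[0, 0, 0.1], [0, 0, 0], -1], [[0, 0, 0], [0, 0, 0], -1]])

```text
time_s: 7.45
ee_pos: [0.4985, -0.3858, 0.0301]
eef_rot: [-3.142, 0.0, 2.887]
force: [-0.1, -0.8, -2.0]
grip_width: 0.0117
grip_force: 40.0
```

Call:
send_rows(motion=[[[0, 0, 0.1], [0, 0, 0], -1], [[0, 0, 0.08], [0, 0, 0], -1], [[0, 0, 0.03], [0, 0, 0], -1], [[0, 0, 0], [0, 0, 0], -1]])

```text
time_s: 7.85
ee_pos: [0.4984, -0.3859, 0.0242]
eef_rot: [-3.141, 0.0, 2.887]
force: [-2.3, 2.0, 4.4]
grip_width: 0.0114
grip_force: 40.0
```

Call:
send_rows(motion=[[[0, 0, 0], [0, 0, 0], 0.4], [[0, 0, 0], [0, 0, 0], 0.4], [[0, 0, 0], [0, 0, 0], 0.4], [[0, 0, 0], [0, 0, 0], 0.4], [[0, 0, 0], [0, 0, 0], 0.4], [[0, 0, -0.5], [0, 0, 0], 1], [[0, 0, -1], [0, 0, 0], 1], [[0, 0, -1], [0, 0, 0], 1], [[0, 0, -1], [0, 0, 0], 1], [[0, 0, -1], [0, 0, 0], 1], [[0, 0, -0.5], [0, 0, 0], 1], [[0, 0, 0], [0, 0, 0], 1]])

```text
time_s: 9.05
ee_pos: [0.499, -0.3863, 0.1762]
eef_rot: [-3.14, 0.004, 2.887]
force: [-0.1, -0.1, -0.6]
grip_width: 0.0938
grip_force: 0.0
```

```bash
python3 plan.py .5744 .0534 .17 96.48
```

```text
turn [ 0.    0.04 10.03] then shift [14.28  4.15  0.21] t 9.1
```

Call:
send_rows(motion=[[[0, 0, 0], [0, 0, 0.9], 1], [[0, 0, 0], [0, 0, 0.9], 1], [[0, 0, 0], [0, 0, 0.9], 1], [[0, 0, 0], [0, 0, 0.9], 1], [[0, 0, 0], [0, 0, 0.9], 1], [[0, 0, 0], [0, 0, 0.9], 1], [[0, 0, 0], [0, 0, 0.9], 1], [[0, 0, 0], [0, 0, 0.9], 1], [[0, 0, 0], [0, 0, 0.9], 1], [[0, 0, 0], [0, 0, 0.9], 1], [[0, 0, 0], [0, 0, 0.9], 1], [[0, 0, 0], [0, 0, 0.13], 1]])

```text
time_s: 10.25
ee_pos: [0.498, -0.3855, 0.172]
eef_rot: [-3.14, -0.002, 1.681]
force: [-0.2, 0.6, -0.6]
grip_width: 0.0937
grip_force: 0.0
```

Call:
send_rows(motion=[[[0.5, 0, 0], [0, 0, 0], 1], [[1, 0.3, 0], [0, 0, 0], 1], [[1, 0.3, 0], [0, 0, 0], 1], [[1, 0.3, 0], [0, 0, 0], 1], [[1, 0.3, 0], [0, 0, 0], 1], [[1, 0.3, 0], [0, 0, 0], 1], [[1, 0.3, 0], [0, 0, 0], 1], [[1, 0.3, 0], [0, 0, 0], 1], [[1, 0.3, 0], [0, 0, 0], 1], [[1, 0.3, 0], [0, 0, 0], 1], [[1, 0.3, 0], [0, 0, 0], 1], [[1, 0.3, 0], [0, 0, 0], 1]])

```text
time_s: 11.45
ee_pos: [0.5577, -0.0306, 0.1727]
eef_rot: [-3.14, -0.0, 1.686]
force: [0.6, -1.3, 0.2]
grip_width: 0.0944
grip_force: 0.0
```

```bash
python3 plan.py .5744 .0534 .11 96.48; python3 lid.py l2 .005 .1 .35 .65 -.52 -.27;python3 lid.py t2 .005 .1 .4 .7 -.275 -.07
```

```text
turn [-0.01 -0.    0.02] then shift [2.72 0.87 2.09] t 11.4
2703 [ 0.4974 -0.3847  0.0187] ((500.1494140625, -397.51483154296875), (238.47596740722656, 288.5669860839844), 87.98802185058594)
381 [ 0.5627 -0.2283  0.041 ] ((576.8256225585938, -196.5621795654297), (133.32611083984375, 237.9296112060547), 84.89563751220703)
```

Call:
send_rows(motion=[[[0.9, 0.3, 0], [0, 0, 0], 1], [[0.9, 0.3, 0.3], [0, 0, 0], 1], [[0.9, 0.27, 0.5], [0, 0, 0], 1], [[0, 0, 0.7], [0, 0, 0], 1], [[0, 0, 0.6], [0, 0, 0], 1], [[0, 0, 0], [0, 0, 0], 1]])

```text
time_s: 12.15
ee_pos: [0.5733, 0.0509, 0.1077]
eef_rot: [-3.137, -0.0, 1.685]
force: [-0.4, -0.1, 0.8]
grip_width: 0.094
grip_force: 0.0
```

```bash
python3 plan.py .5744 .0534 .038 96.48
```

```text
turn [-0.04 -0.    0.01] then shift [0.08 0.04 2.32] t 12.2
```

Call:
send_rows(motion=[[[0.08, 0.04, 0.5], [0, 0, 0], 1], [[0, 0, 0.6], [0, 0, 0], 0.2], [[0, 0, 0.6], [0, 0, 0], 0.2], [[0, 0, 0.4], [0, 0, 0], 0.2], [[0, 0, 0.2], [0, 0, 0], 0.2], [[0, 0, 0], [0, 0, 0], 0.2], [[0, 0, 0], [0, 0, 0], 0.2]], squeeze=30)

```text
time_s: 12.85
ee_pos: [0.5762, 0.054, 0.0423]
eef_rot: [3.141, 0.0, 1.683]
force: [0.0, 0.1, -0.1]
grip_width: 0.0567
grip_force: 0.0
```

Call:
send_rows(motion=[[[0, 0, 0], [0, 0, 0], -1], [[0, 0, 0], [0, 0, 0], -1], [[0, 0, 0], [0, 0, 0], -1], [[0, 0, 0], [0, 0, 0], -1], [[0, 0, 0], [0, 0, 0], -1]])

```text
time_s: 13.35
ee_pos: [0.576, 0.0541, 0.0421]
eef_rot: [3.141, 0.0, 1.683]
force: [-1.3, -0.6, 5.1]
grip_width: 0.0374
grip_force: 30.0
```

Call:
send_rows(motion=[[[0, 0, -0.15], [0, 0, 0], -1], [[0, 0, -0.15], [0, 0, 0], -1], [[0, 0, -0.2], [0, 0, 0], -1], [[0, 0, -0.3], [0, 0, 0], -1], [[0, 0, -0.5], [0, 0, 0], -1], [[0, 0, -0.7], [0, 0, 0], -1], [[0, 0, -0.8], [0, 0, 0], -1], [[0, 0, -0.6], [0, 0, 0], -1], [[0, 0, 0], [0, 0, 0], -1]])

```text
time_s: 14.25
ee_pos: [0.577, 0.0541, 0.1473]
eef_rot: [3.136, 0.0, 1.683]
force: [-0.3, 0.0, -1.3]
grip_width: 0.0374
grip_force: 30.0
```

Run:
```python
from h import *
c=snap('top','c1'); s=snap('side','c1s')
W=world(c); v0=np.arange(400)[:,None];u0=np.arange(640)[None]
# tin rim / lid separately
m=(abs(W[...,2]-.066)<.006)&(W[...,0]>.4)&(W[...,0]<.7)&(W[...,1]>-.3)&(W[...,1]<-.06);p=W[m];print('rim',len(p),cv2.minAreaRect(p[:,:2].astype(np.float32)*1000))
m=(W[...,2]>.01)&(W[...,2]<.026)&(W[...,0]>.35)&(W[...,0]<.65)&(W[...,1]>-.52)&(W[...,1]<-.265);p=W[m];print('lid',len(p),p.mean(0),cv2.minAreaRect(p[:,:2].astype(np.float32)*1000))
a=cv2.cvtColor(np.hstack([c['pixels'][80:300,230:510],s['pixels'][60:280,200:480]]),cv2.COLOR_RGB2BGR)
cv2.imwrite('pics/v1.png',cv2.resize(a,(784,308),interpolation=cv2.INTER_CUBIC))
```

```text
rim 316 ((552.983154296875, -174.12664794921875), (129.63282775878906, 168.375), 75.30474090576172)
lid 2484 [ 0.49701033 -0.38536294  0.01759474] ((497.5545349121094, -387.30224609375), (144.09750366210938, 181.1482696533203), 75.60911560058594)
```

View pics/v1.png

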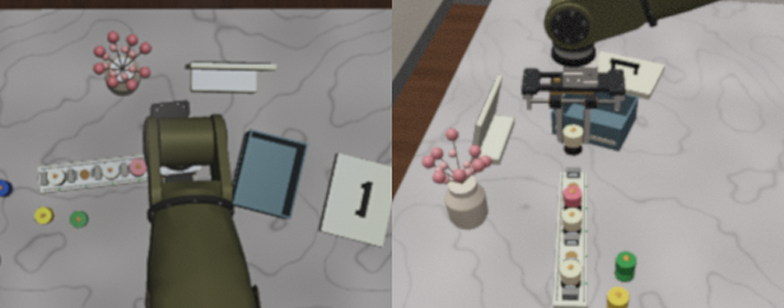

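The picture shows the candle held at (573,135), in the side half. The tin is open at (270,173) and the lid lies right way up at (365,198), both in the top half.

Call:
send_rows(motion=[[[0, 0, 0], [0, 0, -0.9], -1], [[0, 0, 0], [0, 0, -0.9], -1], [[0, 0, 0], [0, 0, -0.9], -1], [[0, 0, 0], [0, 0, -0.9], -1], [[0, 0, 0], [0, 0, -0.9], -1], [[0, 0, 0], [0, 0, -0.9], -1], [[0, 0, 0], [0, 0, -0.9], -1], [[0, 0, 0], [0, 0, -0.9], -1], [[0, 0, 0], [0, 0, -0.9], -1], [[0, 0, 0], [0, 0, -0.9], -1], [[0, 0, 0], [0, 0, -0.9], -1], [[0, 0, 0], [0, 0, -0.1], -1]])

```text
time_s: 15.55
ee_pos: [0.5753, 0.0541, 0.1425]
eef_rot: [-3.141, -0.002, 2.886]
force: [0.4, 0.4, -0.5]
grip_width: 0.0377
grip_force: 30.0
```

```bash
python3 plan.py .5994 -.1862 .12 165.3
```

```text
turn [-0.   -0.01  0.  ] then shift [-2.81 -7.54  0.75] t 15.6
```

Call:
send_rows(motion=[[[-0.2, -0.5, 0], [0, 0, 0], -1], [[-0.3, -0.8, 0], [0, 0, 0], -1], [[-0.3, -0.8, 0], [0, 0, 0], -1], [[-0.3, -0.8, 0], [0, 0, 0], -1], [[-0.3, -0.8, 0], [0, 0, 0], -1], [[-0.3, -0.8, 0], [0, 0, 0], -1], [[-0.3, -0.8, 0], [0, 0, 0], -1], [[-0.3, -0.8, 0], [0, 0, 0], -1], [[-0.3, -0.8, 0.2], [0, 0, 0], -1], [[-0.2, -0.6, 0.3], [0, 0, 0], -1], [[0, 0, 0.2], [0, 0, 0], -1], [[0, 0, 0], [0, 0, 0], -1]])

```text
time_s: 16.75
ee_pos: [0.5987, -0.1849, 0.121]
eef_rot: [3.141, -0.003, 2.882]
force: [0.0, -0.2, -0.4]
grip_width: 0.0372
grip_force: 30.0
```

```bash
python3 plan.py .5994 -.1862 .026 165.3
python3 - <<'E'
from h import *
W=world(snap('side','c2'));m=(W[...,2]>.05)&(W[...,2]<.09)&(W[...,0]>.4)&(W[...,0]<.7)&(W[...,1]>-.3)&(W[...,1]<-.06);p=W[m];print('rim',len(p),cv2.minAreaRect(p[:,:2].astype(np.float32)*1000))
E
```

```text
turn [ 0.   -0.02 -0.03] then shift [-0.03 -0.04  3.17] t 16.8
rim 568 ((555.6978149414062, -171.0831298828125), (133.93568420410156, 169.04241943359375), 75.35637664794922)
```

Call:
send_rows(motion=[[[0, 0, 0.5], [0, 0, 0], -1], [[0, 0, 0.6], [0, 0, 0], -1], [[0, 0, 0.6], [0, 0, 0], -1], [[0, 0, 0.6], [0, 0, 0], -1], [[0, 0, 0.4], [0, 0, 0], -1], [[0, 0, 0.25], [0, 0, 0], -1], [[0, 0, 0.15], [0, 0, 0], -1], [[0, 0, 0.1], [0, 0, 0], -1], [[0, 0, 0], [0, 0, 0], -1]])

```text
time_s: 17.7
ee_pos: [0.5996, -0.1849, 0.0268]
eef_rot: [-3.142, 0.0, 2.883]
force: [-0.1, 0.9, -0.3]
grip_width: 0.0379
grip_force: 30.0
```

Call:
send_rows(motion=[[[0, 0, 0.06], [0, 0, 0], -1], [[0, 0, 0], [0, 0, 0], 0.1], [[0, 0, 0], [0, 0, 0], 0.1], [[0, 0, 0], [0, 0, 0], 0.1], [[0, 0, 0], [0, 0, 0], 0.1], [[0, 0, -0.5], [0, 0, 0], 0.1], [[0, 0, -1], [0, 0, 0], 0.1], [[0, 0, -1], [0, 0, 0], 0.1], [[0, 0, -1], [0, 0, 0], 1], [[0, 0, -0.8], [0, 0, 0], 1], [[0, 0, -0.5], [0, 0, 0], 1], [[0, 0, 0], [0, 0, 0], 1]])

```text
time_s: 18.9
ee_pos: [0.6002, -0.1852, 0.1715]
eef_rot: [-3.141, 0.004, 2.883]
force: [0.2, -0.2, -0.5]
grip_width: 0.0806
grip_force: 0.0
```

```bash
python3 plan.py .5608 .1726 .12 96.48
```

```text
turn [ 0.02  0.03 10.  ] then shift [12.    0.04  1.72] t 18.9
```

Call:
send_rows(motion=[[[0, 0, 0], [0, 0, 0.9], 1], [[0, 0, 0], [0, 0, 0.9], 1], [[0, 0, 0], [0, 0, 0.9], 1], [[0, 0, 0], [0, 0, 0.9], 1], [[0, 0, 0], [0, 0, 0.9], 1], [[0, 0, 0], [0, 0, 0.9], 1], [[0, 0, 0], [0, 0, 0.9], 1], [[0, 0, 0], [0, 0, 0.9], 1], [[0, 0, 0], [0, 0, 0.9], 1], [[0, 0, 0], [0, 0, 0.9], 1], [[0, 0, 0], [0, 0, 0.9], 1], [[0, 0, 0], [0, 0, 0.1], 1]])

```text
time_s: 20.1
ee_pos: [0.5991, -0.1848, 0.1675]
eef_rot: [-3.14, -0.001, 1.681]
force: [0.3, 0.6, -0.3]
grip_width: 0.0942
grip_force: 0.0
```

Call:
send_rows(motion=[[[0.5, 0, 0], [0, 0, 0], 1], [[1, 0, 0], [0, 0, 0], 1], [[1, 0, 0], [0, 0, 0], 1], [[1, 0, 0], [0, 0, 0], 1], [[1, 0, 0], [0, 0, 0], 1], [[1, 0, 0], [0, 0, 0], 1], [[1, 0, 0], [0, 0, 0], 1], [[1, 0, 0], [0, 0, 0], 1], [[1, 0, 0], [0, 0, 0], 1], [[1, 0, 0], [0, 0, 0], 1], [[1, 0, 0], [0, 0, 0], 1], [[1, 0, 0], [0, 0, 0], 1]])

```text
time_s: 21.3
ee_pos: [0.5597, 0.1599, 0.1685]
eef_rot: [-3.141, -0.0, 1.687]
force: [0.3, 0.2, 0.1]
grip_width: 0.0941
grip_force: 0.0
```

```bash
python3 plan.py .5608 .1726 .11 96.48; python3 lid.py l3 .010 .026 .35 .65 -.52 -.265;python3 lid.py t3 .06 .072 .4 .7 -.29 -.06
```

```text
turn [-0.   -0.    0.02] then shift [0.42 0.08 1.95] t 21.3
2483 [ 0.4972 -0.3854  0.0176] ((498.06060791015625, -387.069091796875), (143.62620544433594, 181.9408416748047), 75.39032745361328)
316 [ 0.5677 -0.1605  0.0652] ((566.64697265625, -157.35369873046875), (128.9970245361328, 168.64889526367188), 75.21630096435547)
```

The tin has been knocked to (0.5666, -0.1574), and I'll use that pose from here. Next is candle 2.

Call:
send_rows(motion=[[[0.42, 0.08, 0.3], [0, 0, 0], 1], [[0, 0, 0.7], [0, 0, 0], 1], [[0, 0, 0.7], [0, 0, 0], 1], [[0, 0, 0.3], [0, 0, 0], 1], [[0, 0, 0], [0, 0, 0], 1]])

```text
time_s: 21.9
ee_pos: [0.5611, 0.1704, 0.1074]
eef_rot: [-3.139, 0.0, 1.684]
force: [-0.3, 0.3, 0.5]
grip_width: 0.0944
grip_force: 0.0
```

```bash
python3 plan.py .5616 .1726 .038 96.48
```

```text
turn [-0.02  0.   -0.  ] then shift [0.07 0.03 2.31] t 21.9
```

Call:
send_rows(motion=[[[0.07, 0, 0.5], [0, 0, 0], 1], [[0, 0, 0.6], [0, 0, 0], 0.2], [[0, 0, 0.6], [0, 0, 0], 0.2], [[0, 0, 0.4], [0, 0, 0], 0.2], [[0, 0, 0.2], [0, 0, 0], 0.2], [[0, 0, 0], [0, 0, 0], 0.2], [[0, 0, 0], [0, 0, 0], 0.2]])

```text
time_s: 22.6
ee_pos: [0.5618, 0.1729, 0.0405]
eef_rot: [3.141, -0.0, 1.683]
force: [0.0, -0.7, -0.2]
grip_width: 0.0564
grip_force: 0.0
```

Call:
send_rows(motion=[[[0, 0, 0.08], [0, 0, 0], -1], [[0, 0, 0], [0, 0, 0], -1], [[0, 0, 0], [0, 0, 0], -1], [[0, 0, 0], [0, 0, 0], -1], [[0, 0, 0], [0, 0, 0], -1]])

```text
time_s: 23.1
ee_pos: [0.5616, 0.1728, 0.0377]
eef_rot: [3.141, -0.0, 1.683]
force: [0.3, 0.5, 2.0]
grip_width: 0.0375
grip_force: 30.0
```

Call:
send_rows(motion=[[[0, 0, -0.15], [0, 0, 0], -1], [[0, 0, -0.15], [0, 0, 0], -1], [[0, 0, -0.2], [0, 0, 0], -1], [[0, 0, -0.3], [0, 0, 0], -1], [[0, 0, -0.5], [0, 0, 0], -1], [[0, 0, -0.7], [0, 0, 0], -1], [[0, 0, -0.8], [0, 0, 0], -1], [[0, 0, -0.6], [0, 0, 0], -1], [[0, 0, 0], [0, 0, 0], -1]])

```text
time_s: 24.0
ee_pos: [0.5627, 0.1731, 0.1431]
eef_rot: [3.136, -0.001, 1.683]
force: [0.1, -0.3, -1.4]
grip_width: 0.0375
grip_force: 30.0
```

Call:
send_rows(motion=[[[0, 0, 0], [0, 0, -0.9], -1], [[0, 0, 0], [0, 0, -0.9], -1], [[0, 0, 0], [0, 0, -0.9], -1], [[0, 0, 0], [0, 0, -0.9], -1], [[0, 0, 0], [0, 0, -0.9], -1], [[0, 0, 0], [0, 0, -0.9], -1], [[0, 0, 0], [0, 0, -0.9], -1], [[0, 0, 0], [0, 0, -0.9], -1], [[0, 0, 0], [0, 0, -0.9], -1], [[0, 0, 0], [0, 0, -0.9], -1], [[0, 0, 0], [0, 0, -0.9], -1], [[0, 0, 0], [0, 0, -0.1], -1]])

```text
time_s: 25.2
ee_pos: [0.5612, 0.1727, 0.139]
eef_rot: [-3.141, -0.001, 2.886]
force: [0.1, -0.0, -0.8]
grip_width: 0.0378
grip_force: 30.0
```

```bash
cat > tin.py <<'E'
import sys;from h import *
c=snap('top',sys.argv[1]);W=world(c)
r=(W[...,0]>.4)&(W[...,0]<.72)&(W[...,1]>-.29)&(W[...,1]<-.05)
p=W[r&(abs(W[...,2]-.066)<.006)];q=cv2.minAreaRect(p[:,:2].astype(np.float32)*1000);print('rim',len(p),q)
C=np.array(q[0])/1000
d=np.hypot(W[...,0]-C[0],W[...,1]-C[1])
hsv=cv2.cvtColor(c['pixels'],cv2.COLOR_RGB2HSV)
m=(r&(W[...,2]>.035)&(W[...,2]<.066)&((c['pixels'][...,0].astype(int)-c['pixels'][...,2])>0)).astype(np.uint8)
n,l,s,ce=cv2.connectedComponentsWithStats(m)
for i in range(1,n):
    if s[i,4]>15: pp=W[l==i]; print('candle?',s[i,4],pp.mean(0).round(4),ce[i])
cv2.imwrite(f'pics/{sys.argv[1]}z.png',cv2.resize(cv2.cvtColor(c['pixels'][150:260,360:510],cv2.COLOR_RGB2BGR),None,fx=4,fy=4,interpolation=cv2.INTER_CUBIC))
E
python3 tin.py t4; python3 plan.py .5666 -.1574 .11 165.2
```

```text
rim 314 ((566.5477294921875, -157.1824951171875), (129.27223205566406, 168.8430633544922), 75.2821273803711)
candle? 87 [ 0.6079 -0.1679  0.0491] [419.27586207 186.4137931 ]
turn [-0. -0. -0.] then shift [ -2.98 -10.59   0.97] t 25.2
```

Call:
send_rows(motion=[[[-0.2, -0.5, 0], [0, 0, 0], -1], [[-0.2, -0.9, 0], [0, 0, 0], -1], [[-0.2, -0.9, 0], [0, 0, 0], -1], [[-0.3, -1, 0], [0, 0, 0], -1], [[-0.3, -1, 0], [0, 0, 0], -1], [[-0.3, -1, 0], [0, 0, 0], -1], [[-0.3, -1, 0], [0, 0, 0], -1], [[-0.3, -1, 0], [0, 0, 0], -1], [[-0.3, -1, 0], [0, 0, 0], -1], [[-0.2, -1, 0], [0, 0, 0], -1], [[-0.2, -0.8, 0], [0, 0, 0], -1], [[0, -0.4, 0], [0, 0, 0], -1]])

```text
time_s: 26.45
ee_pos: [0.5617, -0.1558, 0.1392]
eef_rot: [-3.141, -0.0, 2.879]
force: [-1.1, 0.2, 0.1]
grip_width: 0.0376
grip_force: 30.0
```

```bash
python3 plan.py .5617 -.156 .022 165.2
```

```text
turn [-0.   -0.   -0.03] then shift [-0.   -0.01  3.91] t 26.4
```

Call:
send_rows(motion=[[[0, 0, 0.4], [0, 0, 0], -1], [[0, 0, 0.7], [0, 0, 0], -1], [[0, 0, 0.7], [0, 0, 0], -1], [[0, 0, 0.7], [0, 0, 0], -1], [[0, 0, 0.5], [0, 0, 0], -1], [[0, 0, 0.4], [0, 0, 0], -1], [[0, 0, 0.25], [0, 0, 0], -1], [[0, 0, 0.1], [0, 0, 0], -1], [[0, 0, 0.1], [0, 0, 0], -1], [[0, 0, 0], [0, 0, 0], -1]])

```text
time_s: 27.45
ee_pos: [0.5624, -0.1533, 0.0242]
eef_rot: [-3.142, 0.0, 2.883]
force: [0.1, -0.1, -0.9]
grip_width: 0.0376
grip_force: 30.0
```

Call:
send_rows(motion=[[[0, 0, 0.1], [0, 0, 0], -1], [[0, 0, 0], [0, 0, 0], 0.1], [[0, 0, 0], [0, 0, 0], 0.1], [[0, 0, 0], [0, 0, 0], 0.1], [[0, 0, 0], [0, 0, 0], 0.1], [[0, 0, -0.5], [0, 0, 0], 0.1], [[0, 0, -1], [0, 0, 0], 0.1], [[0, 0, -1], [0, 0, 0], 0.1], [[0, 0, -1], [0, 0, 0], 1], [[0, 0, -0.8], [0, 0, 0], 1], [[0, 0, -0.5], [0, 0, 0], 1], [[0, 0, 0], [0, 0, 0], 1]])

```text
time_s: 28.65
ee_pos: [0.5631, -0.1535, 0.1682]
eef_rot: [-3.141, 0.005, 2.883]
force: [-0.4, 0.5, -0.1]
grip_width: 0.0805
grip_force: 0.0
```

Call:
send_rows(motion=[[[0, 0, 0], [0, 0, 0.9], 1], [[0, 0, 0], [0, 0, 0.9], 1], [[0, 0, 0], [0, 0, 0.9], 1], [[0, 0, 0], [0, 0, 0.9], 1], [[0, 0, 0], [0, 0, 0.9], 1], [[0, 0, 0], [0, 0, 0.9], 1], [[0, 0, 0], [0, 0, 0.9], 1], [[0, 0, 0], [0, 0, 0.9], 1], [[0, 0, 0], [0, 0, 0.9], 1], [[0, 0, 0], [0, 0, 0.9], 1], [[0, 0, 0], [0, 0, 0.9], 1], [[0, 0, 0], [0, 0, 0.1], 1]])

```text
time_s: 29.85
ee_pos: [0.562, -0.1531, 0.1644]
eef_rot: [-3.141, -0.0, 1.681]
force: [0.3, -0.3, -0.7]
grip_width: 0.0941
grip_force: 0.0
```

```bash
python3 plan.py .5481 .2918 .11 96.48
```

```text
turn [-0.01 -0.   -0.02] then shift [14.79  1.21  1.81] t 29.9
```

Call:
send_rows(motion=[[[0.5, 0.1, 0], [0, 0, 0], 1], [[1, 0.1, 0], [0, 0, 0], 1], [[1, 0.1, 0], [0, 0, 0], 1], [[1, 0.1, 0], [0, 0, 0], 1], [[1, 0.1, 0], [0, 0, 0], 1], [[1, 0.1, 0], [0, 0, 0], 1], [[1, 0.1, 0], [0, 0, 0], 1], [[1, 0.1, 0], [0, 0, 0], 1], [[1, 0.1, 0], [0, 0, 0], 1], [[1, 0.1, 0], [0, 0, 0], 1], [[1, 0.1, 0], [0, 0, 0], 1], [[1, 0.1, 0], [0, 0, 0], 1]])

```text
time_s: 31.05
ee_pos: [0.5585, 0.1958, 0.1648]
eef_rot: [-3.141, -0.0, 1.687]
force: [1.0, -0.5, 0.1]
grip_width: 0.094
grip_force: 0.0
```

Call:
send_rows(motion=[[[1, 0, 0], [0, 0, 0], 1], [[1, 0, 0], [0, 0, 0], 1], [[1, 0, 0.3], [0, 0, 0], 1], [[0.3, 0, 0.6], [0, 0, 0], 1], [[0, 0, 0.6], [0, 0, 0], 1], [[0, 0, 0.3], [0, 0, 0], 1], [[0, 0, 0], [0, 0, 0], 1]])

```text
time_s: 31.75
ee_pos: [0.5472, 0.2922, 0.1098]
eef_rot: [-3.139, 0.001, 1.685]
force: [-0.4, -0.4, 0.2]
grip_width: 0.0939
grip_force: 0.0
```

```bash
python3 plan.py .5481 .2918 .038 96.48; python3 tin.py t5;  python3 lid.py l5 .010 .026 .35 .65 -.52 -.265
```

```text
turn [-0.02  0.01  0.01] then shift [-0.02  0.03  2.39] t 31.8
rim 314 ((566.605224609375, -157.48789978027344), (129.39068603515625, 168.73692321777344), 75.22171020507812)
candle? 86 [ 0.6078 -0.168   0.0488] [419.26744186 186.47674419]
candle? 85 [ 0.5559 -0.1545  0.0493] [415.30588235 203.21176471]
2482 [ 0.497  -0.3854  0.0176] ((497.829833984375, -386.8396911621094), (144.498291015625, 181.1983184814453), 75.36542510986328)
```

Call:
send_rows(motion=[[[-0.02, 0.03, 0.5], [0, 0, 0], 1], [[0, 0, 0.6], [0, 0, 0], 0.2], [[0, 0, 0.6], [0, 0, 0], 0.2], [[0, 0, 0.4], [0, 0, 0], 0.2], [[0, 0, 0.25], [0, 0, 0], 0.2], [[0, 0, 0], [0, 0, 0], 0.2], [[0, 0, 0], [0, 0, 0], 0.2]])

```text
time_s: 32.55
ee_pos: [0.5494, 0.2916, 0.041]
eef_rot: [3.141, -0.0, 1.683]
force: [-0.1, 0.3, 0.0]
grip_width: 0.0565
grip_force: 0.0
```

Call:
send_rows(motion=[[[0, 0, 0.08], [0, 0, 0], -1], [[0, 0, 0], [0, 0, 0], -1], [[0, 0, 0], [0, 0, 0], -1], [[0, 0, 0], [0, 0, 0], -1], [[0, 0, 0], [0, 0, 0], -1]])

```text
time_s: 33.05
ee_pos: [0.5492, 0.2916, 0.0383]
eef_rot: [3.141, -0.0, 1.683]
force: [0.2, -0.1, 2.1]
grip_width: 0.0371
grip_force: 30.0
```

Call:
send_rows(motion=[[[0, 0, -0.15], [0, 0, 0], -1], [[0, 0, -0.15], [0, 0, 0], -1], [[0, 0, -0.2], [0, 0, 0], -1], [[0, 0, -0.3], [0, 0, 0], -1], [[0, 0, -0.5], [0, 0, 0], -1], [[0, 0, -0.7], [0, 0, 0], -1], [[0, 0, -0.8], [0, 0, 0], -1], [[0, 0, -0.6], [0, 0, 0], -1], [[0, 0, 0], [0, 0, 0], -1]])

```text
time_s: 33.95
ee_pos: [0.5503, 0.2921, 0.144]
eef_rot: [3.136, -0.002, 1.683]
force: [0.3, 0.6, -1.2]
grip_width: 0.0378
grip_force: 30.0
```

Call:
send_rows(motion=[[[0, 0, 0], [0, 0, -0.9], -1], [[0, 0, 0], [0, 0, -0.9], -1], [[0, 0, 0], [0, 0, -0.9], -1], [[0, 0, 0], [0, 0, -0.9], -1], [[0, 0, 0], [0, 0, -0.9], -1], [[0, 0, 0], [0, 0, -0.9], -1], [[0, 0, 0], [0, 0, -0.9], -1], [[0, 0, 0], [0, 0, -0.9], -1], [[0, 0, 0], [0, 0, -0.9], -1], [[0, 0, 0], [0, 0, -0.9], -1], [[0, 0, 0], [0, 0, -0.9], -1], [[0, 0, 0], [0, 0, -0.1], -1]])

```text
time_s: 35.15
ee_pos: [0.5489, 0.2914, 0.1396]
eef_rot: [-3.141, -0.0, 2.886]
force: [-0.5, -0.5, -0.5]
grip_width: 0.0374
grip_force: 30.0
```

```bash
python3 plan.py .5163 -.1442 .13 165.2
```

```text
turn [-0.   -0.    0.02] then shift [ -2.66 -14.32   0.32] t 35.1
```

Call:
send_rows(motion=[[[-0.1, -0.5, 0], [0, 0, 0], -1], [[-0.2, -1, 0], [0, 0, 0], -1], [[-0.2, -1, 0], [0, 0, 0], -1], [[-0.2, -1, 0], [0, 0, 0], -1], [[-0.2, -1, 0], [0, 0, 0], -1], [[-0.2, -1, 0], [0, 0, 0], -1], [[-0.2, -1, 0], [0, 0, 0], -1], [[-0.2, -1, 0], [0, 0, 0], -1], [[-0.2, -1, 0], [0, 0, 0], -1], [[-0.2, -1, 0], [0, 0, 0], -1], [[-0.2, -1, 0], [0, 0, 0], -1], [[-0.2, -1, 0], [0, 0, 0], -1]])

```text
time_s: 36.35
ee_pos: [0.5269, -0.0616, 0.14]
eef_rot: [-3.141, 0.0, 2.88]
force: [1.0, -0.6, 0.2]
grip_width: 0.0372
grip_force: 30.0
```

Call:
send_rows(motion=[[[-0.2, -1, 0], [0, 0, 0], -1], [[-0.1, -0.9, 0], [0, 0, 0], -1], [[-0.1, -0.6, 0], [0, 0, 0], -1], [[0, -0.3, 0], [0, 0, 0], -1], [[0, 0, 0], [0, 0, 0], -1], [[0, 0, 0], [0, 0, 0], -1]])

```text
time_s: 36.95
ee_pos: [0.5177, -0.1436, 0.14]
eef_rot: [3.141, -0.0, 2.883]
force: [0.5, -0.4, -0.6]
grip_width: 0.0374
grip_force: 30.0
```

```bash
python3 plan.py .5163 -.1442 .022 165.2
```

```text
turn [ 0.   -0.   -0.01] then shift [ 0.04 -0.03  3.93] t 37.0
```

Call:
send_rows(motion=[[[0.04, -0.03, 0.4], [0, 0, 0], -1], [[0, 0, 0.7], [0, 0, 0], -1], [[0, 0, 0.7], [0, 0, 0], -1], [[0, 0, 0.7], [0, 0, 0], -1], [[0, 0, 0.5], [0, 0, 0], -1], [[0, 0, 0.4], [0, 0, 0], -1], [[0, 0, 0.25], [0, 0, 0], -1], [[0, 0, 0.1], [0, 0, 0], -1], [[0, 0, 0.1], [0, 0, 0], -1], [[0, 0, 0], [0, 0, 0], -1]])

```text
time_s: 37.95
ee_pos: [0.5166, -0.1445, 0.0247]
eef_rot: [-3.142, 0.0, 2.883]
force: [-0.6, 0.3, -0.6]
grip_width: 0.0376
grip_force: 30.0
```

Call:
send_rows(motion=[[[0, 0, 0.1], [0, 0, 0], -1], [[0, 0, 0], [0, 0, 0], 0.1], [[0, 0, 0], [0, 0, 0], 0.1], [[0, 0, 0], [0, 0, 0], 0.1], [[0, 0, 0], [0, 0, 0], 0.1], [[0, 0, -0.5], [0, 0, 0], 0.1], [[0, 0, -1], [0, 0, 0], 0.1], [[0, 0, -1], [0, 0, 0], 0.1], [[0, 0, -1], [0, 0, 0], 1], [[0, 0, -0.8], [0, 0, 0], 1], [[0, 0, -0.5], [0, 0, 0], 1], [[0, 0, 0], [0, 0, 0], 1]])

```text
time_s: 39.15
ee_pos: [0.5173, -0.1448, 0.1676]
eef_rot: [-3.141, 0.004, 2.883]
force: [0.4, -0.7, 0.5]
grip_width: 0.0803
grip_force: 0.0
```

```bash
python3 plan.py .498 -.387 .12 165.3; python3 lid.py l6 .010 .026 .35 .65 -.52 -.265
```

```text
turn [-0.    0.03 -0.01] then shift [-1.43 -7.97  1.59] t 39.1
930 [ 0.5005 -0.4237  0.0177] ((497.44549560546875, -388.31365966796875), (144.24082946777344, 180.99415588378906), 75.3639144897461)
```

Call:
send_rows(motion=[[[-0.1, -0.5, 0], [0, 0, 0], 1], [[-0.2, -0.9, 0], [0, 0, 0], 1], [[-0.2, -0.9, 0], [0, 0, 0], 1], [[-0.2, -0.9, 0], [0, 0, 0], 1], [[-0.2, -0.9, 0], [0, 0, 0], 1], [[-0.2, -0.9, 0], [0, 0, 0], 1], [[-0.2, -0.9, 0], [0, 0, 0], 1], [[-0.1, -0.9, 0], [0, 0, 0], 1], [[0, -0.8, 0], [0, 0, 0], 1], [[0, -0.4, 0], [0, 0, 0], 1], [[0, 0, 0], [0, 0, 0], 1]])

```text
time_s: 40.3
ee_pos: [0.4948, -0.3886, 0.1643]
eef_rot: [3.141, -0.001, 2.881]
force: [0.1, 0.1, -1.3]
grip_width: 0.0937
grip_force: 0.0
```

```bash
python3 tin.py t7; python3 plan.py .4978 -.387 .0242 165.3
```

```text
rim 319 ((566.473876953125, -157.57403564453125), (129.9081573486328, 168.37046813964844), 75.17977905273438)
candle? 85 [ 0.6079 -0.1682  0.0489] [419.35294118 186.44705882]
candle? 86 [ 0.556  -0.1543  0.0494] [415.25581395 203.18604651]
candle? 98 [ 0.5113 -0.1439  0.0491] [412.18367347 217.75510204]
turn [ 0.01 -0.01 -0.02] then shift [-0.08  0.04  4.68] t 40.4
```

View pics/t7z.png

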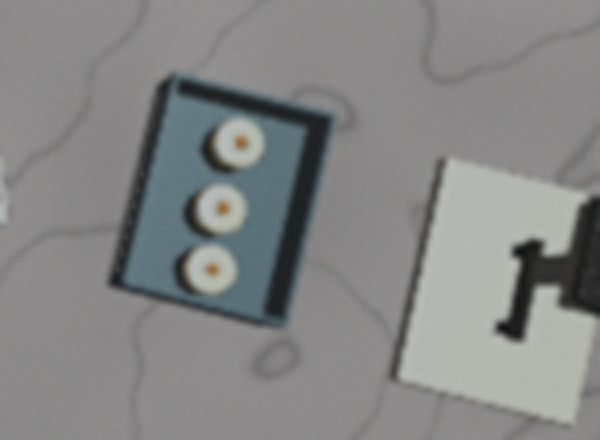

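The enlarged crop shows three ivory candles standing in the tin at (238,143), (220,208) and (209,270). The lid hasn't moved. Next I'll pick it up.

Call:
send_rows(motion=[[[-0.08, 0.04, 0.4], [0, 0, 0], 1], [[0, 0, 0.8], [0, 0, 0], 1], [[0, 0, 0.8], [0, 0, 0], 1], [[0, 0, 0.8], [0, 0, 0], 1], [[0, 0, 0.7], [0, 0, 0], 1], [[0, 0, 0.5], [0, 0, 0], 1], [[0, 0, 0.3], [0, 0, 0], 1], [[0, 0, 0.2], [0, 0, 0], 0.2], [[0, 0, 0], [0, 0, 0], 0.2], [[0, 0, 0], [0, 0, 0], 0.2], [[0, 0, 0], [0, 0, 0], 0.2]], squeeze=40)

```text
time_s: 41.45
ee_pos: [0.4987, -0.387, 0.0314]
eef_rot: [-3.141, 0.001, 2.883]
force: [-0.3, -0.8, 1.1]
grip_width: 0.0653
grip_force: 0.0
```

```bash
python3 plan.py .4978 -.387 .0242 165.3
```

```text
turn [-0.    0.01 -0.01] then shift [ 0.03 -0.01  0.24] t 41.5
```

Call:
send_rows(motion=[[[0, 0, 0.14], [0, 0, 0], -1], [[0, 0, 0.1], [0, 0, 0], -1], [[0, 0, 0], [0, 0, 0], -1], [[0, 0, 0], [0, 0, 0], -1], [[0, 0, 0], [0, 0, 0], -1], [[0, 0, 0], [0, 0, 0], -1], [[0, 0, 0], [0, 0, 0], -1], [[0, 0, 0], [0, 0, 0], -1], [[0, 0, 0], [0, 0, 0], -1], [[0, 0, 0], [0, 0, 0], -1]])

```text
time_s: 42.45
ee_pos: [0.4985, -0.3867, 0.0234]
eef_rot: [3.142, 0.0, 2.883]
force: [0.4, 0.5, 0.8]
grip_width: 0.0116
grip_force: 40.0
```

Call:
send_rows(motion=[[[0, 0, -0.2], [0, 0, 0], -1], [[0, 0, -0.5], [0, 0, 0], -1], [[0, 0, -0.7], [0, 0, 0], -1], [[0, 0, -0.8], [0, 0, 0], -1], [[0, 0, -0.8], [0, 0, 0], -1], [[0, 0, -0.7], [0, 0, 0], -1], [[0, 0, -0.4], [0, 0, 0], -1], [[0, 0, 0], [0, 0, 0], -1]])

```text
time_s: 43.25
ee_pos: [0.4989, -0.3872, 0.1486]
eef_rot: [-3.14, 0.003, 2.883]
force: [0.9, 0.1, -2.7]
grip_width: 0.0116
grip_force: 40.0
```

```bash
python3 plan.py .567 -.1573 .14 165.3;  python3 - <<'E'
from h import *
W=world(snap('top','l8'));m=(W[...,2]>.09)&(W[...,2]<.14)&(W[...,0]>.35)&(W[...,0]<.62)&(W[...,1]>-.5)&(W[...,1]<-.29);p=W[m];print(len(p),np.median(p,0),cv2.minAreaRect(p[:,:2].astype(np.float32)*1000))
E
```

```text
turn [-0.01  0.02 -0.01] then shift [-0.25  7.99  0.29] t 43.2
285 [ 0.48780114 -0.33386525  0.13772404] ((498.0472106933594, -388.3905029296875), (144.3724365234375, 181.42218017578125), 74.95349884033203)
```

Call:
send_rows(motion=[[[0, 0.4, 0], [0, 0, 0], -1], [[0, 0.8, 0], [0, 0, 0], -1], [[0, 0.9, 0], [0, 0, 0], -1], [[0, 0.9, 0], [0, 0, 0], -1], [[-0.1, 0.9, 0], [0, 0, 0], -1], [[-0.1, 0.9, 0], [0, 0, 0], -1], [[-0.1, 0.9, 0], [0, 0, 0], -1], [[0, 0.9, 0], [0, 0, 0], -1], [[0, 0.8, 0], [0, 0, 0], -1], [[0, 0.5, 0], [0, 0, 0], -1], [[0, 0, 0], [0, 0, 0], -1], [[0, 0, 0], [0, 0, 0], -1]])

```text
time_s: 44.5
ee_pos: [0.5674, -0.1599, 0.1459]
eef_rot: [-3.141, -0.001, 2.884]
force: [0.0, -1.2, -1.9]
grip_width: 0.0117
grip_force: 40.0
```

```bash
python3 plan.py .5672 -.157 .0753 165.2
```

```text
turn [-0.   -0.01  0.  ] then shift [0.03 0.09 2.35] t 44.5
```

Call:
send_rows(motion=[[[0.03, 0.09, 0], [0, 0, 0], -1], [[0, 0, 0.3], [0, 0, 0], -1], [[0, 0, 0.5], [0, 0, 0], -1], [[0, 0, 0.5], [0, 0, 0], -1], [[0, 0, 0.2], [0, 0, 0], -1], [[0, 0, 0], [0, 0, 0], -1], [[0, 0, 0], [0, 0, 0], -1]])

```text
time_s: 45.2
ee_pos: [0.5676, -0.1571, 0.1014]
eef_rot: [-3.142, 0.0, 2.883]
force: [-0.3, -0.1, -0.6]
grip_width: 0.0114
grip_force: 40.0
```

```bash
python3 plan.py .5672 -.157 .0754 165.2;  python3 - <<'E'
from h import *
s=snap('side','l9'); W=world(s)
m=(W[...,2]>.085)&(W[...,2]<.105)&(W[...,0]>.43)&(W[...,0]<.7)&(W[...,1]>-.28)&(W[...,1]<-.05);p=W[m];print(len(p),np.median(p,0),cv2.minAreaRect(p[:,:2].astype(np.float32)*1000))
cv2.imwrite('pics/l9z.png',cv2.resize(cv2.cvtColor(s['pixels'][60:200,260:440],cv2.COLOR_RGB2BGR),None,fx=4,fy=4,interpolation=cv2.INTER_CUBIC))
E
```

```text
turn [-0.  0.  0.] then shift [0.01 0.   0.87] t 45.2
1500 [ 0.56041314 -0.13483024  0.09603152] ((568.8921508789062, -155.3856201171875), (147.61273193359375, 181.94229125976562), 75.07829284667969)
```

View pics/l9z.png

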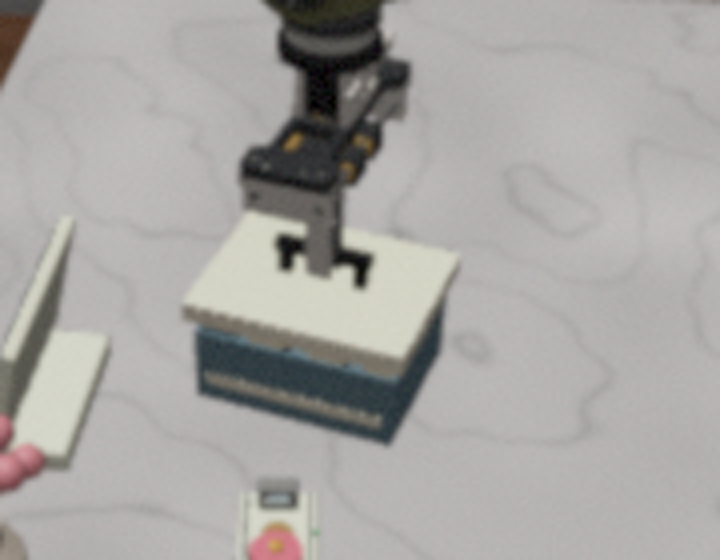

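The lid hovers level over the tin, its plate centred around (320,285) in the crop and lined up with the tin to within about 1 mm. I'll lower it gently.

Call:
send_rows(motion=[[[0, 0, 0.15], [0, 0, 0], -1], [[0, 0, 0.15], [0, 0, 0], -1], [[0, 0, 0.15], [0, 0, 0], -1], [[0, 0, 0.1], [0, 0, 0], -1], [[0, 0, 0], [0, 0, 0], -1]])

```text
time_s: 45.75
ee_pos: [0.5672, -0.157, 0.0843]
eef_rot: [3.142, -0.001, 2.883]
force: [-0.1, 1.2, -1.7]
grip_width: 0.0119
grip_force: 40.0
```

Below the rim with no contact force, so the skirt is on.

Call:
send_rows(motion=[[[0, 0, 0.1], [0, 0, 0], -1], [[0, 0, 0.1], [0, 0, 0], -1], [[0, 0, 0.08], [0, 0, 0], -1], [[0, 0, 0.03], [0, 0, 0], -1], [[0, 0, 0], [0, 0, 0], -1]])

```text
time_s: 46.25
ee_pos: [0.5675, -0.1571, 0.0755]
eef_rot: [3.142, -0.0, 2.883]
force: [0.5, -0.0, -1.4]
grip_width: 0.0116
grip_force: 40.0
```

Call:
send_rows(motion=[[[0, 0, 0.04], [0, 0, 0], -1], [[0, 0, 0], [0, 0, 0], -1], [[0, 0, 0], [0, 0, 0], 0.4], [[0, 0, 0], [0, 0, 0], 0.4], [[0, 0, 0], [0, 0, 0], 0.4], [[0, 0, 0], [0, 0, 0], 0.4], [[0, 0, 0], [0, 0, 0], 0.4], [[0, 0, -0.4], [0, 0, 0], 0.4], [[0, 0, -1], [0, 0, 0], 0.4], [[0, 0, -1], [0, 0, 0], 0.4], [[0, 0, -1], [0, 0, 0], 0.4], [[0, 0, -1], [0, 0, 0], 0.4]])

```text
time_s: 47.45
ee_pos: [0.5674, -0.157, 0.2087]
eef_rot: [-3.142, 0.001, 2.883]
force: [-0.0, -0.6, 0.5]
grip_width: 0.0655
grip_force: 0.0
```

Call:
send_rows(motion=[[[0, -1, 0], [0, 0, 0], 0.4], [[0, -1, 0], [0, 0, 0], 0.4], [[0, -1, 0], [0, 0, 0], 0.4], [[0, -1, 0], [0, 0, 0], 0.4], [[0, -1, 0], [0, 0, 0], 0.4], [[0, -1, 0], [0, 0, 0], 0.4], [[0, -1, 0], [0, 0, 0], 0.4], [[0, -1, 0], [0, 0, 0], 0.4], [[0, -0.5, 0], [0, 0, 0], 0.4], [[0, 0, 0], [0, 0, 0], 0.4], [[0, 0, 0], [0, 0, 0], 0.4]])

```text
time_s: 48.55
ee_pos: [0.5027, -0.4028, 0.2065]
eef_rot: [3.141, 0.0, 2.884]
force: [-0.4, 0.8, 0.4]
grip_width: 0.0659
grip_force: 0.0
```

Run:
```python
from h import *
c=snap('top','f');s=snap('side','fs');W=world(c)
r=(W[...,0]>.43)&(W[...,0]<.7)&(W[...,1]>-.28)&(W[...,1]<-.03)
p=W[r&(abs(W[...,2]-.069)<.012)]; print(len(p),np.median(p[:,2]),cv2.minAreaRect(p[:,:2].astype(np.float32)*1000))
A=np.c_[p[:,:2]-p[:,:2].mean(0),np.ones(len(p))]; print('tilt',np.linalg.lstsq(A,p[:,2],rcond=None)[0])
p=W[r&(W[...,2]>.085)];print('handle',np.median(p,0))
a=cv2.cvtColor(np.hstack([c['pixels'][80:300,190:470],s['pixels'][60:280,180:460]]),cv2.COLOR_RGB2BGR)
cv2.imwrite('pics/v9.png',cv2.resize(a,(784,308),interpolation=cv2.INTER_CUBIC))
```

```text
2700 0.06953573211462036 ((566.6329345703125, -158.4837646484375), (141.90464782714844, 181.646728515625), 75.19554138183594)
tilt [ 5.79698776e-05 -3.81546722e-03  6.94755815e-02]
handle [ 0.4411777  -0.26620589  0.49876235]
```

View pics/v9.png

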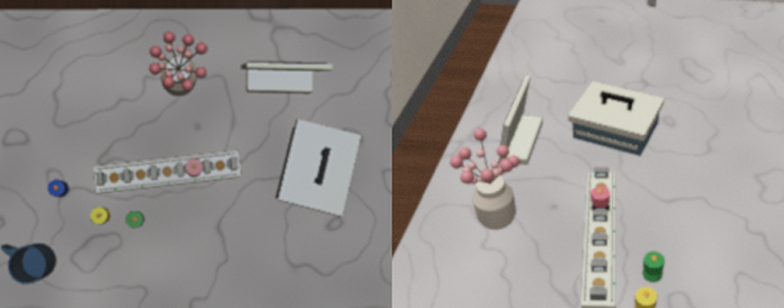

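The lid is seated level at (320,167), with its plate at z = 0.0695, the same as at the start. Only pink is left on the rail, at (194,168), and the bystanders are where they were.

```bash
python3 -c "
from station import *
print(hand_in())"
```

```text
the job is handed in; nothing more can be done
None
```

I packed all three ivory candles that were present standing in the tin and refitted the lid fully home; the pink candle is still in its clip, the bystanders look undisturbed, and the job is handed in at about 49 s.

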